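# Bed a round bar in the V-blocks and clamp it for a hardness test

### The arm

A 6-joint arm with a two-finger parallel gripper is mounted at the origin on a cart in front of the work surface, level with it; the furniture and walls round the work are solid. World frame = base frame: x ahead of the robot, y to its left, z up, the work surface at z = 0. Lengths are in m, angles in rad, forces in N, time in s.
With the tool pointing down it reaches from about 0.3 to 0.875 m from the base axis. Payload 6.4 kg.
Tool frame: the origin (TCP) lies midway between the tips of the shut fingers; the grasp point (between the pads) lies 19 mm behind it; z points along the fingers, y is the direction in which the jaws open and shut (so a half turn about z gives the same grasp; the last joint's range is limited). The gripper opens to 85 mm and grips with 20 to 120 N. Pads are 22 mm wide; open, the fingers measure 114 mm over their backs; the gripper's body (76 mm by 85 mm) begins 54 mm behind the grasp point. The pads swing forward as they close: fully open they stand 13 mm farther back than shut.
Start: joints at [1.054, 0.181, 1.607, -0, 1.354, -0.206], TCP at [0.176, 0.547, 0.231] pointing down, gripper open.
Joint ranges: [-2.99, 2.99], [-0.89, 2.07], [0.3, 2.58], [-1.14, 4.28], [0, 2.63], [-3.12, 3.12]. Speed limits (rad/s): [2.57, 2.57, 3.01, 3.14, 3.14, 3.14].

### API

Orientations are given as a unit quaternion [w, x, y, z].
In Python, from bench import ctrl gives the robot as it stands. The module is installed in compiled form; this text tells all that it offers.
- The arm moves only by the tool arm_command, never from a script. Its argument "plan" is one flat list of numbers, 4 for each row, row after row: the shift along the tool's x, y, z in mm, then the turn about the tool's z in rad. A call has 1 to 20 rows; each row shifts and turns the commanded pose from where the row before left it, along the tool's axes as they then stand; what a row does not reach is not made up. A row lasts 1/10 s, in which the tool goes at most 50 mm and 8.59 degrees, less where a joint would pass 70% of its speed; a pose out of reach is approached as far as the arm can. A call is refused whole if a number of a shift passes 50 or a number of a turn 0.15, either way. A call with a gripper value outside its range is refused whole. "grip" is the opening, from 0 (shut) to 1 (fully open), set as the call begins (left out, the last holds). The fingers move at their own pace and stop on an object; the grip force is fixed at half the most. Time passes only in rows, so rows that do not move let the fingers close. It gives the time, the measured TCP pose, the force and the opening at its end, in the units of the state.
- ctrl.get_obs(): the state, without advancing time (a new reading comes with each control period).
- ctrl.camera(name): name is "scene" or "top" or "wrist"; returns a dict with "color" (400x640x3 uint8, red, green, blue), "camera_matrix" (3x3 intrinsics, pixels), "eye" and "attitude" of the camera in the world; the wrist camera has in their place "T_tool_cam" (4x4, takes a point from camera to tool coordinates, whose origin is the TCP and whose axes are the flange's). Camera axes: x right, y up, looking along -z (the intrinsics and any distortion apply to the point x, -y, -z); pixel columns grow to the right and rows downward; lengths in m; the calibration is good to about 2 mm. A picture is of the moment at which its call begins: read the wrist's pose just before it. There is no depth.
- ctrl.hand_in(): hands the job in, once; it reports no verdict.
The state is a dict: "time_s": time; "q": joint angles; "dq": joint speeds; "joint_efforts": joint torques, N m; "eef_pos": TCP position; "eef_rot": TCP orientation; "wrist_force": force on the tool from outside, world axes, zero at the start; "torque": the same for the moment, N m; "opening": opening from 0.0 (shut) to 1.0 (fully open).
Only numpy, scipy, OpenCV 4.12 (cv2) and the standard library are available. Lean on these libraries where they do the work, as an engineer would, in place of code of your own. Each camera call takes 0.05 s, during which the arm holds its last target. There are 200 camera calls.

### The job

Set up the thickest of the three round steel bars for its hardness test: take it out of the wooden rack, lower it gently into the pair of V-blocks so that it beds down in both, and slide it along the V until it butts firmly against the end stop, yet not so hard that the stop is pushed out of its setting. Only then press the handle of the toggle clamp right down until the clamp snaps past its dead centre and holds the bar. Leave the other two bars in the rack.

Things in the scene. Friction and masses are not known exactly. Their poses are not given: they have to be found in the camera images.
- v_fixture: Steel base plate (90 x 290 x 12 mm, fixed) with two V-blocks along its y axis, an end stop at its -y end (bracket at y -104 to -92 mm, 67 mm high) and a toggle clamp at its +y end. Origin: underside of the plate, midway between the V-blocks, below the V's centre line; z up. Blocks: 64 mm wide (x), 26 mm long, centred at y = -49 and +49 mm, top z = 52 mm; 90-degree Vs, 46 mm wide at the top.
- v_seat (a point): Point on the fixture midway between the V-blocks (same axes as v_fixture, 50 mm above its origin): the axis of a 30 mm bar bedded in both Vs runs through it along y. The gap between the blocks is 72 mm long in y; only the plate, 38 mm below this point, lies in it, so fingers can go down there on both sides of a bar.
- end_stop: End stop: origin at the centre of its flat round face (18 mm diameter), which looks to the fixture's +y, at bar-axis height. It sits on a rod set anywhere 72 to 84 mm from v_seat and held by friction only: it slips at about 12 N. Butted firmly means 3 to 9 N, held for half a second with the bar lying in the Vs; the bar's centre is then 70 mm from this face.
- thick_bar_center (a point): Centre of the thickest of three plain round steel bars: 30 mm diameter, 140 mm long, about 0.75 kg, lying in one of the rack's notches (which one varies), its centre 37 mm above the bench. y = along its axis (both ends are alike); it may be rolled to any angle, so its x and z directions mean nothing.
- thick_bar: The thick bar itself; same origin and axes as thick_bar_center. Bar and V-blocks are ground steel: do not drop the bar into the Vs, and keep the force between it and the fixture under 40 N.
- medium_bar_center (a point): Centre of the medium bar, 22 mm diameter, 140 mm long; stays in the rack.
- thin_bar_center (a point): Centre of the thin bar, 16 mm diameter, 140 mm long; stays in the rack.
- rack: Wooden rack, fixed: two slats (210 mm long in x, 14 mm thick, 34 mm high) at y = -46 and +46 mm with V-notches at x = -68, 0 and +68 mm. The bars lie along y across both slats, their middles free for fingers (78 mm between the slats; two dowels up to 12 mm high lie under the outer notches). Origin: centre of the underside, z up.
- handle_grip (a point): Middle of the clamp handle's black round grip (17 mm diameter, 70 mm long). Path in v_fixture's frame (x = 0; y, z in mm) from open, as at the start, to closed: 181, 159; 193, 152; 197, 141; 198, 128; 201, 105 (dead centre); 202, 100 (closed, on its own stop). Can be pressed from above with closed fingers; about 8 N is enough, and friction holds it wherever it is left.
- clamp_foot: Rubber foot (15 mm diameter; origin: centre of its pressing face) at the end of the clamp arm. Open, the arm stands upright, at y = 80 mm or more on the fixture and 183 mm high. Closed, the foot presses on the bar's top at y = 12 mm on the fixture, springy, with about 11 N on a bedded 30 mm bar.

How it is judged:
On the way, in this order (a step that is already met when the one before it is completed fails the run):
1. with the clamp still open, the thick bar lies bedded in both V-blocks and is butted against the end stop with at least 3 N for 0.3 s (z of thick_bar_center in the frame of v_fixture between 0.048 and 0.0515 m and x of thick_bar_center in the frame of v_fixture between -0.0015 and 0.0015 m and angle between the y axis of thick_bar_center and the y axis of v_fixture, either way round below 0.025 rad and y of thick_bar_center in the frame of end_stop below 0.0715 m and contact force between thick_bar and end_stop above 3 N and z of handle_grip in the frame of v_fixture above 0.12 m), for 0.3 s.
2. the clamp is closed past its dead centre and its foot presses on the bar (z of handle_grip in the frame of v_fixture below 0.103 m and contact force between clamp_foot and thick_bar above 6 N), for 0.2 s.
At the end, for the whole second after the job is handed in: The thick bar is bedded in both Vs (axis within 1.5 mm of the centre line, 48 to 51.5 mm high, parallel within 0.025 rad), its centre at most 71.5 mm from the stop face; handle past dead centre (grip below 103 mm), foot pressing over 6 N; bar at rest; other bars in the rack (all of step 2 and z of thick_bar_center in the frame of v_fixture between 0.048 and 0.0515 m and x of thick_bar_center in the frame of v_fixture between -0.0015 and 0.0015 m and angle between the y axis of thick_bar_center and the y axis of v_fixture, either way round below 0.025 rad and y of thick_bar_center in the frame of end_stop below 0.0715 m and linear speed of thick_bar below 0.01 m/s and distance between each of medium_bar_center, thin_bar_center and rack below 0.095 m); the robot touches nothing.
It fails at once if the end stop is pushed more than 1.5 mm out of its setting (distance of end_stop from where it was at the start of the episode above 0.0015 m).
It fails at once if the thick bar is dropped, rammed or forced into the V-blocks (more than 45 N between it and the fixture) (contact force between thick_bar and v_fixture above 45 N).
It fails at once if one of the other bars is lifted or knocked out of its notch (moved more than 15 mm) (distance of any of medium_bar_center, thin_bar_center from where it was at the start of the episode above 0.015 m).
It also fails if it takes over 58 s, if anything falls off the work surface, if the arm or the gripper's body presses on something with over 40 N, if the wrist force passes 120 N, or if a joint passes its speed limit or range.

## Working session

There is one attempt and no reset: what is moved stays moved. The work goes in short steps, Python scripts to look and compute and a tool call to move; the robot and the scene stay as the last step left them, time stands still between calls to the robot, and variables do not carry over. Pictures are saved under pics/ and viewed, about 8 in all and at most 12, crops included, and the job is handed in when it is done.

Besides the shell and the picture viewer there is one more tool, called as name(argument=value, ...) on one line, values as JSON. arm_command: Moves the arm, as the interface text tells. Its arguments: {"type":"object","properties":{"plan":{"type":"array","items":{"type":"number"}},"grip":{"type":"number"}},"required":["plan"]}

```bash
mkdir -p pics
cat > h.py <<'E'
import numpy as np, cv2
from bench import ctrl
from scipy.spatial.transform import Rotation as R
def cam(n):
    o=ctrl.get_obs(); c=ctrl.camera(n); return o,c
E
python3 - <<'E'
from h import *
o=ctrl.get_obs(); print(o)
for n in ("scene","top"):
    c=ctrl.camera(n); print(n,{k:v for k,v in c.items() if k!="color"})
    cv2.imwrite(f"pics/{n}0.png",c["color"][:,:,::-1])
E
```

```text
{'time_s': 0.0, 'q': array([ 1.05369327e+00,  1.81548479e-01,  1.60799338e+00,  4.30478769e-05,
        1.35381426e+00, -2.06291970e-01]), 'dq': array([ 0.00097163, -0.00061391,  0.00034862,  0.0006502 ,  0.00183937,
        0.00017644]), 'joint_efforts': array([-2.36217311e-03, -4.44867218e+01, -3.51337552e+01, -6.33477175e-04,
        9.22708452e-03,  8.45784797e-06]), 'eef_pos': array([0.17554215, 0.54697404, 0.23038705]), 'eef_rot': array([-3.31668401e-04,  1.54785302e-01,  9.87947738e-01, -8.17248349e-04]), 'wrist_force': array([-0.53866803, -0.24057704, -0.6166633 ]), 'torque': array([-0.00439468, -0.05378404, -0.01890536]), 'opening': 1.0048123483345774}
scene {'camera_matrix': array([[468.36995165,   0.        , 313.99557131],
       [  0.        , 468.36995165, 201.29321953],
       [  0.        ,   0.        ,   1.        ]]), 'eye': array([ 0.07198396, -0.7094938 ,  0.67598776]), 'attitude': array([ 0.85075429,  0.43984605, -0.13750491, -0.25267568])}
top {'camera_matrix': array([[415.57703727,   0.        , 322.26995018],
       [  0.        , 415.57703727, 200.86892284],
       [  0.        ,   0.        ,   1.        ]]), 'eye': array([ 0.36460896, -0.02691007,  1.20519871]), 'attitude': array([-0.69846895, -0.04908554,  0.05349915,  0.71194774])}
```

View pics/top0.png

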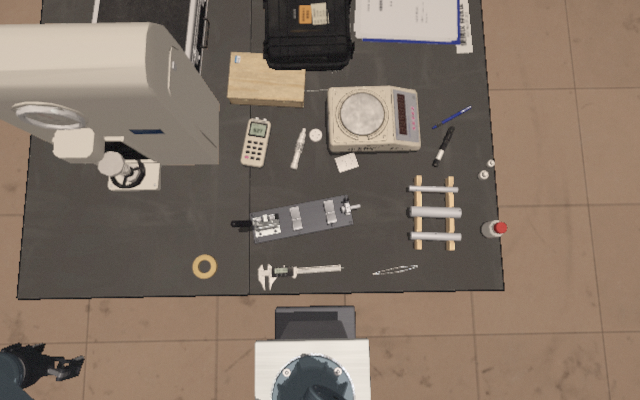

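View pics/scene0.png

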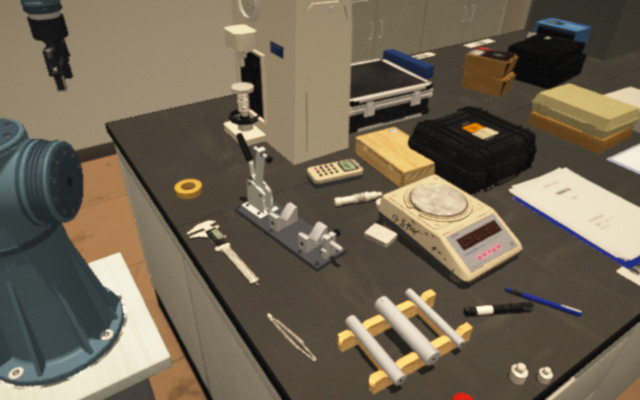

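The top view shows the rack at about (435,213) with the thick bar in its middle notch, (411..462, 212). The fixture runs from the handle at (240,224) to the stop at (350,207). The scene view agrees: the clamp is open. Next I'll cast rough rays and get the wrist camera geometry.

```bash
cat >> h.py <<'E'
def ray(c,u,v,o=None):
    K=c["camera_matrix"]; d=np.array([(u-K[0,2])/K[0,0],-(v-K[1,2])/K[1,1],-1.])
    if "eye" in c: q=c["attitude"]; return np.array(c["eye"]),R.from_quat(np.r_[q[1:],q[0]]).apply(d)
    T=c["T_tool_cam"]; q=o["eef_rot"]; Rt=R.from_quat(np.r_[q[1:],q[0]])
    return o["eef_pos"]+Rt.apply(T[:3,3]), Rt.apply(T[:3,:3]@d)
def onz(c,u,v,z,o=None):
    p,d=ray(c,u,v,o); return p+d*(z-p[2])/d[2]
def px(c,P,o=None):
    K=c["camera_matrix"]
    if "eye" in c: q=c["attitude"]; X=R.from_quat(np.r_[q[1:],q[0]]).inv().apply(P-np.array(c["eye"]))
    else:
        q=o["eef_rot"]; T=c["T_tool_cam"]; X=T[:3,:3].T@(R.from_quat(np.r_[q[1:],q[0]]).inv().apply(P-o["eef_pos"])-T[:3,3])
    return np.array([K[0,0]*X[0]/-X[2]+K[0,2],-K[1,1]*X[1]/-X[2]+K[1,2]])
def yaw(o):
    q=o["eef_rot"]; M=R.from_quat(np.r_[q[1:],q[0]]).as_matrix(); return M
E
python3 - <<'E'
from h import *
o,c=cam("wrist"); print(c["T_tool_cam"],c["camera_matrix"]); print(yaw(o).round(3))
t=ctrl.camera("top")
for n,u,v,z in [("barL",411,212.5,.037),("barR",462,212,.037),("medL",411,237,.03),("thinL",411,189,.03),("slat",418,213,.03),("slatR",450,213,.03),("plate",252,240,.01),("plate",246,212,.012),("plate",350,198,.012),("plate",356,224,.012),("stop",345,209,.05),("grip",241,224,.159),("blk",297,217,.052),("blk",331,211,.052)]:
    print(n,onz(t,u,v,z).round(3))
im=t["color"][170:270,225:480]; cv2.imwrite("pics/topc.png",cv2.resize(im,None,fx=3.1,fy=3.1,interpolation=cv2.INTER_CUBIC)[:,:,::-1])
E
```

```text
[[-3.85661098e-04  9.47718197e-01  3.19108241e-01  8.18102547e-02]
 [ 9.99999237e-01  7.39949955e-04 -9.89016241e-04  4.19584527e-04]
 [-1.17343282e-03  3.19107617e-01 -9.47717760e-01 -1.42771070e-01]
 [ 0.00000000e+00  0.00000000e+00  0.00000000e+00  1.00000000e+00]] [[286.53959407   0.         318.36958533]
 [  0.         286.53959407 200.33025741]
 [  0.           0.           1.        ]]
[[-0.952  0.306 -0.001]
 [ 0.306  0.952 -0.001]
 [ 0.    -0.002 -1.   ]]
barL [ 0.497 -0.287  0.037]
barR [ 0.496 -0.431  0.037]
medL [ 0.429 -0.285  0.03 ]
thinL [ 0.566 -0.291  0.03 ]
slat [ 0.496 -0.308  0.03 ]
slatR [ 0.495 -0.399  0.03 ]
plate [0.43  0.167 0.01 ]
plate [0.511 0.185 0.012]
plate [ 0.546 -0.117  0.012]
plate [ 0.47  -0.132  0.012]
stop [ 0.509 -0.099  0.05 ]
grip [0.462 0.171 0.159]
blk [0.489 0.036 0.052]
blk [ 0.504 -0.06   0.052]
```

View pics/topc.png

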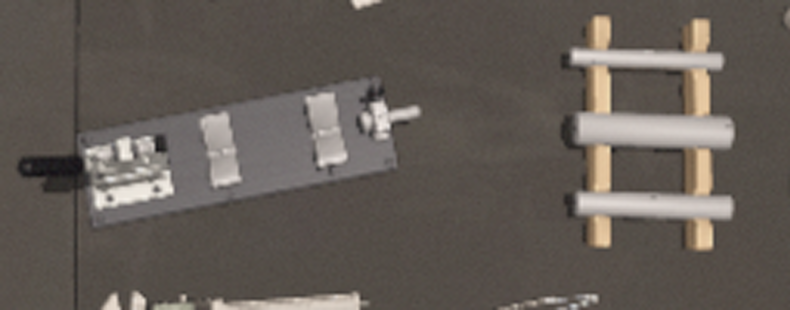

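Thick bar is in the middle notch, axis nearly along world y. I'll go over the fixture, turned so that the wrist camera lies on the stop side, away from the clamp.

arm_command(plan=[-35,-33,0,0,-35,-33,0,0,-35,-33,0,0,-35,-33,0,0,-35,-33,0,0,-35,-33,0,0,-35,-33,0,0,-35,-33,0,0,-35,-33,0,0,-35,-33,0,0,-35,-33,0,0,-35,-33,0,0,-35,-33,0,0,-33,-31,0,0,0,0,0,0.147,0,0,0,0.147,0,0,0,0.147,0,0,0,0.147,0,0,0,0.147,0,0,0,0.147])

```text
time_s: 2.2
eef_pos: [0.4996, -0.0397, 0.2311]
eef_rot: [-0.0, 0.564, 0.826, -0.0]
wrist_force: [0.4, -0.3, 0.7]
opening: 0.999
```

arm_command(plan=[0,0,0,0.147,0,0,0,0.147,0,0,0,0.147,0,0,0,0.147,0,0,0,0.147,0,0,0,0.147,0,0,0,0.147,0,0,0,0.147,0,0,0,0.147,0,0,0,0.147,0,0,0,0.147,0,0,0,0.147,0,0,0,0.147,0,0,0,0.147,0,0,0,0.147,0,0,0,0.147,0,0,0,0.147,0,0,0,0.147,0,0,0,0.147,0,0,0,0.147])

```text
time_s: 4.2
eef_pos: [0.4996, -0.0397, 0.2311]
eef_rot: [0.0, 0.878, -0.478, -0.0]
wrist_force: [0.9, -0.2, 0.3]
opening: 1.003
```

arm_command(plan=[0,0,0,0.147,0,0,0,0.147,0,0,0,0.147,0,0,0,0])

```text
time_s: 4.6
eef_pos: [0.4996, -0.0397, 0.2311]
eef_rot: [0.0, 0.754, -0.657, -0.0]
wrist_force: [-0.2, 0.4, 0.2]
opening: 1.001
```

Run:
```python
from h import *
import pickle
o,c=cam("wrist"); print(o["eef_pos"],o["q"],yaw(o).round(3).tolist(),o["time_s"],o["wrist_force"])
pickle.dump((o,c),open("w1.pkl","wb"))
im=c["color"]
cv2.imwrite("pics/w1.png",cv2.resize(im,(800,500),interpolation=cv2.INTER_CUBIC)[:,:,::-1])
```

```text
[ 0.4996225  -0.0396808   0.23113438] [-3.16511783e-01  1.41943050e-02  1.78863543e+00 -1.51129256e-06
  1.33912272e+00  2.68781268e+00] [[0.137, -0.991, -0.0], [-0.991, -0.137, 0.0], [-0.0, 0.0, -1.0]] 4.6 [-0.22980662  0.43564521  0.2479192 ]
```

View pics/w1.png

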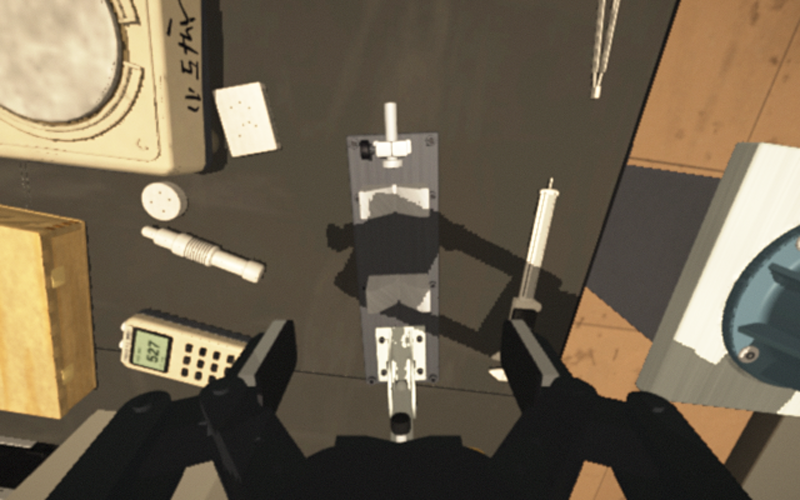

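The wrist view shows the fixture nearly upright: the stop's disc is at (392,160), the blocks at y≈200 and 292, and the plate corners at (350,134), (437,133), (365,385) and (440,384). I'll enlarge it for measuring.

Run:
```python
from h import *
import pickle
o,c=pickle.load(open("w1.pkl","rb"))
im=c["color"][100:250,265:365]
im=np.clip((im/255.)**0.6*255,0,255).astype(np.uint8)
b=cv2.resize(im,None,fx=4,fy=4,interpolation=cv2.INTER_CUBIC)
im2=c["color"][245:355,265:365]; b2=cv2.resize(np.clip((im2/255.)**0.6*255,0,255).astype(np.uint8),None,fx=4,fy=4,interpolation=cv2.INTER_CUBIC)
out=np.zeros((600,800,3),np.uint8); out[:,:400]=b; out[:440,400:]=b2
cv2.imwrite("pics/w1c.png",out[:,:,::-1])
```

```text
(no output)
```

View pics/w1c.png

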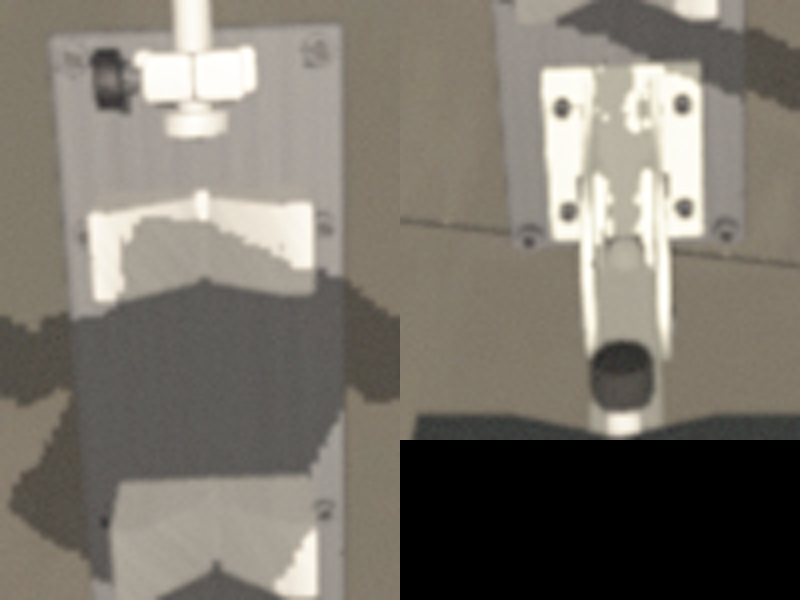

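```bash
cat > fit.py <<'E'
from h import *
from scipy.optimize import least_squares
def fitpose(o,c,pts,x0):
    uv=np.array([p[0] for p in pts]); L=np.array([p[1] for p in pts])/1000.
    def W(p): 
        ca,sa=np.cos(p[2]),np.sin(p[2]); return np.c_[p[0]+ca*L[:,0]-sa*L[:,1],p[1]+sa*L[:,0]+ca*L[:,1],L[:,2]]
    f=lambda p:np.concatenate([px(c,w,o)-m for w,m in zip(W(p),uv)])
    s=least_squares(f,x0,loss="soft_l1"); return s.x,f(s.x).reshape(-1,2)
E
python3 - <<'E'
from fit import *
import pickle
o,c=pickle.load(open("w1.pkl","rb"))
a=lambda X,Y:(265+X/4-.4,100+Y/4-.4)
b=lambda X,Y:(265+(X-400)/4-.4,245+Y/4-.4)
P=[(a(50,38),(45,-145,12)),(a(341,25),(-45,-145,12)),(b(515,245),(45,145,12)),(b(741,240),(-45,145,12)),
(a(88,212),(32,-62,52)),(a(313,203),(-32,-62,52)),(a(92,302),(32,-36,52)),(a(313,296),(-32,-36,52)),
(a(203,193),(0,-62,29)),(a(207,280),(0,-36,29)),(a(118,482),(32,36,52)),(a(312,474),(-32,36,52)),(a(217,565),(0,62,29)),(b(515,22),(32,62,52)),(b(718,18),(-32,62,52))]
x,r=fitpose(o,c,P,[.497,-.012,.14]); print(x); print(r.round(1).tolist())
F=R.from_euler("z",x[2])
for z in(.059,.055,.05):
    print(z,F.inv().apply(onz(c,*a(197,137),z,o)-[x[0],x[1],0])*1000)
print("foot",F.inv().apply(onz(c,*b(622,345),.183,o)-[x[0],x[1],0])*1000)
E
```

```text
[ 0.49771446 -0.00848144  0.17323809]
[[-3.4, -33.0], [1.3, -32.9], [-2.9, -18.0], [1.2, -18.6], [-0.3, 0.0], [0.5, 0.2], [0.3, 0.1], [0.7, -0.4], [-0.3, 0.7], [-0.5, 0.2], [-2.1, 12.1], [1.4, 12.3], [-0.1, 0.9], [0.1, 0.9], [0.1, 0.2]]
0.059 [  0.11356928 -82.17223784  59.        ]
0.055 [  0.19076639 -81.78218775  55.        ]
0.05 [  0.28726277 -81.29462514  50.        ]
foot [ -0.83706577  66.04416071 183.        ]
```

```bash
cat > f1.py <<'E'
from fit import *
import pickle
o,c=pickle.load(open("w1.pkl","rb"))
a=lambda X,Y:(265+X/4-.4,100+Y/4-.4)
b=lambda X,Y:(265+(X-400)/4-.4,245+Y/4-.4)
P=[
(a(88,212),(32,-62,52)),(a(313,203),(-32,-62,52)),(a(92,302),(32,-36,52)),(a(313,296),(-32,-36,52)),
(a(203,193),(0,-62,29)),(a(207,280),(0,-36,29)),(a(118,482),(32,36,12)),(a(312,474),(-32,36,12)),(a(217,565),(0,62,29)),(b(515,22),(32,62,52)),(b(718,18),(-32,62,52))]
x,r=fitpose(o,c,P,[.497,-.012,.14]); print(x); print(r.round(1).tolist())
F=R.from_euler("z",x[2]); loc=lambda uv,z:(F.inv().apply(onz(c,*uv,z,o)-[x[0],x[1],0])*1000).round(1)
for n,uv,z in [("stop",a(197,137),.059),("TL",a(50,38),.012),("TR",a(341,25),.012),("BL",b(515,245),.012),("BR",b(741,240),.012)]: print(n,loc(uv,z))
E
python3 f1.py
```

```text
[ 0.49776878 -0.00873699  0.17341754]
[[-0.3, -0.2], [0.5, -0.0], [0.3, -0.1], [0.7, -0.6], [-0.4, 0.5], [-0.5, 0.0], [0.5, -0.6], [-1.1, -0.2], [-0.1, 0.8], [0.0, 0.7], [0.1, 0.0]]
stop [  0.1 -81.9  59. ]
TL [  44.  -108.1   12. ]
TR [ -43.5 -108.6   12. ]
BL [ 42.8 177.6  12. ]
BR [-43.1 178.5  12. ]
```

arm_command(plan=[46,7,5,0,46,7,5,0,46,7,5,0,46,7,5,0,46,7,5,0,46,7,5,0,0,0,0,0.14,0,0,0,0,0,0,0,0])

```text
time_s: 5.55
eef_pos: [0.4962, -0.3184, 0.201]
eef_rot: [-0.0, 0.709, -0.706, -0.0]
wrist_force: [-0.5, -0.1, -0.3]
opening: 0.998
```

Run:
```python
from h import *
import pickle
o,c=cam("wrist"); print(o["eef_pos"],o["q"],yaw(o).round(3).tolist(),o["time_s"],o["wrist_force"])
pickle.dump((o,c),open("w2.pkl","wb"))
im=c["color"][60:310,185:435]
cv2.imwrite("pics/w2.png",cv2.resize(im,None,fx=2.4,fy=2.4,interpolation=cv2.INTER_CUBIC)[:,:,::-1])
```

```text
[ 0.4962238  -0.31837719  0.20104613] [-7.71761949e-01  2.40931570e-01  1.59851506e+00  2.94288907e-04
  1.30288996e+00  2.36570564e+00] [[0.004, -1.0, -0.0], [-1.0, -0.004, 0.001], [-0.001, 0.0, -1.0]] 5.55 [-0.52314014 -0.07157542 -0.26545346]
```

View pics/w2.png

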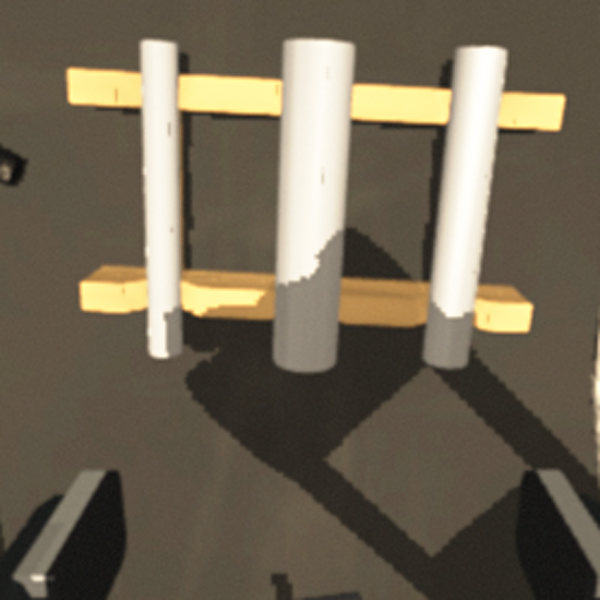

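The thick bar runs from (318,40) to (305,370) in the crop, about 70 px wide. The medium bar is on the right and the thin bar on the left.

Run:
```python
from h import *
import pickle
o,c=pickle.load(open("w2.pkl","rb"))
a=lambda X,Y,z:onz(c,185+X/2.4-.3,60+Y/2.4-.3,z,o)
f=a(318,39,.052); n=a(305,371,.052)
sides=[a(283,44,.037),a(354,46,.037),a(272,362,.037),a(337,364,.037)]
for s in sides: print(s)
t=(sides[0]+sides[1])/2; b=(sides[2]+sides[3])/2
print("far",f,"near",n,"len",np.linalg.norm(f-n)); print("axis",t,b,"yaw",np.arctan2(t[0]-b[0],-(t[1]-b[1])),"centre",(f+n)/2,(t+b)/2)
c0=np.array([(t[0]+b[0])/2,(f[1]+n[1])/2,.037]); M=yaw(o); print("tool delta mm to centre",M.T@(c0-o["eef_pos"])*1000)
print("med top/bot",a(480,47,.04),a(446,366,.04),"thin",a(160,41,.035),a(165,356,.035))
```

```text
[ 0.51268837 -0.42384606  0.037     ]
[ 0.48345905 -0.42319293  0.037     ]
[ 0.5198853  -0.28398522  0.037     ]
[ 0.48888932 -0.28308072  0.037     ]
far [ 0.49822779 -0.42454357  0.052     ] near [ 0.50382081 -0.28534601  0.052     ] len 0.13930987689613467
axis [ 0.49807371 -0.4235195   0.037     ] [ 0.50438731 -0.28353297  0.037     ] yaw -0.045070904317339795 centre [ 0.5010243  -0.35494479  0.052     ] [ 0.50123051 -0.35352623  0.037     ]
tool delta mm to centre [ 36.70624622  -4.91318969 164.01798916]
med top/bot [ 0.43218112 -0.42277956  0.04      ] [ 0.43740613 -0.28340666  0.04      ] thin [ 0.56365261 -0.42495898  0.035     ] [ 0.57116291 -0.28610427  0.035     ]
```

arm_command(plan=[37,-5,9,0.049,0,0,40,0,0,0,40,0,0,0,40,0,0,0,30,0,0,0,20,0,0,0,10,0,0,0,0,0], grip=0.6)

```text
time_s: 6.4
eef_pos: [0.501, -0.3544, 0.0113]
eef_rot: [0.0, -0.69, 0.724, 0.001]
wrist_force: [-0.7, 0.1, 0.3]
opening: 0.602
```

arm_command(plan=[0,0,0,0,0,0,0,0,0,0,0,0,0,0,0,0,0,0,0,0,0,0,0,0,0,0,0,0,0,0,0,0], grip=0.0)

```text
time_s: 7.2
eef_pos: [0.5008, -0.3563, 0.0141]
eef_rot: [-0.001, -0.689, 0.724, 0.0]
wrist_force: [-5.9, 1.7, 4.6]
opening: 0.334
```

Run:
```python
from h import *
o,c=cam("wrist"); print(o["eef_pos"],yaw(o).round(3).tolist(),o["time_s"],o["wrist_force"],o["torque"],o["opening"])
cv2.imwrite("pics/w3.png",c["color"][:,:,::-1])
```

```text
[ 0.50075347 -0.35626985  0.01414495] [[-0.049, -0.999, -0.001], [-0.999, 0.049, -0.001], [0.001, 0.001, -1.0]] 7.2 [-5.85298452  1.71487111  4.59105249] [0.2717493  0.97889588 0.07216023] 0.3343791390916896
```

View pics/w3.png

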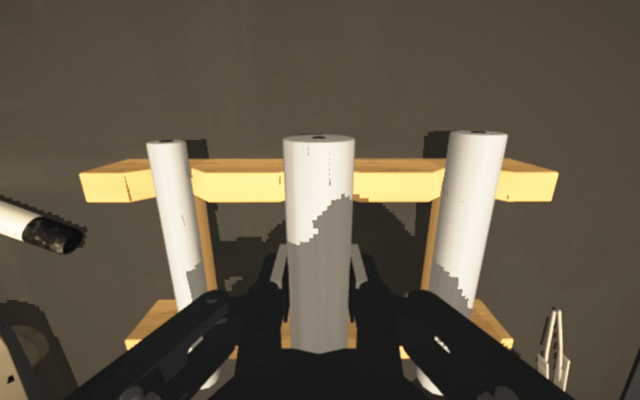

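Gripped: opening 0.334 ≈ 28 mm, and the neighbours are untouched. Now I'll lift it and check the far end for the bar's place in the jaws.

arm_command(plan=[0,0,-5,0,0,0,-15,0,0,0,-25,0,0,0,-30,0,0,0,-25,0,0,0,-10,0,0,0,0,0,0,0,0,0])

```text
time_s: 8.05
eef_pos: [0.5007, -0.3552, 0.1213]
eef_rot: [0.0, -0.689, 0.725, 0.001]
wrist_force: [-0.4, 0.3, -8.6]
opening: 0.331
```

Run:
```python
from h import *
o,c=cam("wrist"); M=yaw(o); print(o["eef_pos"],M.round(3).tolist(),o["time_s"],o["wrist_force"],o["torque"],o["opening"])
g=cv2.cvtColor(c["color"],cv2.COLOR_RGB2GRAY)
cv2.imwrite("pics/w4.png",cv2.resize(c["color"][100:370,200:440],None,fx=2.2,fy=2.2,interpolation=cv2.INTER_CUBIC)[:,:,::-1])
np.save("w4.npy",c["color"])
for u in (310,319,328): print(u,g[115:160,u].tolist())
for v in (150,180,210,240): print(v,g[v,270:370].tolist())
```

```text
[ 0.50070514 -0.35523446  0.12134394] [[-0.05, -0.999, -0.001], [-0.999, 0.05, 0.001], [-0.001, 0.001, -1.0]] 8.05 [-0.36059587  0.28505723 -8.6266123 ] [-0.02204642  0.05532466  0.01886181] 0.3314537193475033
310 [85, 87, 87, 85, 85, 86, 85, 84, 86, 84, 84, 88, 89, 87, 86, 85, 89, 89, 94, 108, 128, 135, 132, 135, 138, 139, 147, 195, 235, 243, 244, 244, 244, 243, 243, 243, 243, 243, 243, 243, 244, 244, 244, 244, 244]
319 [87, 87, 89, 87, 86, 87, 89, 84, 86, 88, 88, 87, 87, 86, 88, 88, 87, 87, 82, 90, 107, 72, 52, 97, 133, 139, 151, 200, 240, 246, 247, 247, 248, 247, 247, 247, 247, 247, 248, 247, 247, 248, 247, 247, 248]
328 [85, 86, 84, 85, 84, 85, 82, 84, 87, 84, 86, 84, 87, 88, 87, 89, 88, 86, 80, 85, 121, 134, 136, 138, 138, 139, 153, 198, 241, 247, 248, 247, 248, 247, 248, 248, 247, 248, 247, 247, 247, 248, 248, 247, 246]
150 [241, 241, 241, 240, 240, 241, 240, 241, 241, 241, 241, 241, 234, 187, 171, 187, 190, 195, 199, 203, 204, 208, 217, 224, 228, 231, 233, 235, 236, 238, 239, 240, 238, 239, 239, 240, 239, 241, 241, 242, 243, 244, 245, 245, 245, 245, 246, 246, 247, 247, 248, 24
[... 995 characters left out ...]
39, 140, 139, 140, 138, 140, 138, 140, 142, 140, 141, 141, 140, 141, 139, 139, 137, 137, 136, 136, 135, 133, 132, 129, 120, 86, 48, 40, 41, 42, 40, 41, 44, 43, 40, 40, 43, 40, 41, 42, 41, 44, 42]
240 [137, 137, 136, 138, 137, 137, 138, 138, 138, 138, 136, 138, 138, 139, 136, 134, 136, 140, 138, 144, 158, 185, 198, 211, 216, 224, 230, 233, 236, 237, 239, 241, 242, 235, 192, 171, 174, 193, 210, 165, 138, 139, 140, 143, 141, 139, 140, 139, 141, 140, 143, 144, 144, 142, 142, 141, 141, 140, 138, 139, 140, 142, 141, 141, 142, 143, 141, 142, 141, 141, 140, 140, 136, 139, 135, 136, 134, 134, 132, 131, 128, 129, 130, 132, 130, 131, 130, 130, 130, 131, 131, 136, 137, 140, 140, 139, 140, 141, 140, 143]
```

View pics/w4.png

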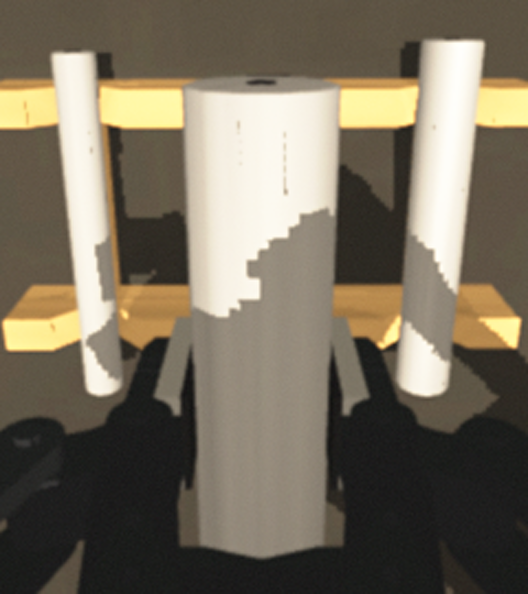

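```bash
cat > bar.py <<'E'
from h import *
from scipy.optimize import fsolve
def bar(c,vf,vn):
    T=c["T_tool_cam"];K=c["camera_matrix"]
    def v(x,z):
        X=T[:3,:3].T@(np.array([x,0,z])-T[:3,3]); return K[1,2]-K[1,1]*X[1]/-X[2]
    return fsolve(lambda p:[v(p[0]+.07,-p[1]-.015)-vf,v(p[0]-.07,-p[1]-.015)-vn],[0,.025])*1000
E
python3 - <<'E'
from bar import *
c=ctrl.camera("wrist")
for vf,vn in((142,352),(142,351),(141.5,352)): print(bar(c,vf,vn))
o=ctrl.get_obs(); M=yaw(o)
x=[.4978,-.0087,.1734]; F=R.from_euler("z",x[2]); s=bar(c,142,352)[0]/1000
ang=np.arctan2(M[0,1]*-1,1) 
yt=-np.arctan2(-M[1,1],-M[0,1])
T=F.apply([0,-.005,0])+[x[0],x[1],0]           # bar centre target
xt=F.apply([0,-1,0])                            # tool x after turn
tcp=T-xt*s; d=M.T@(np.r_[tcp[:2],o["eef_pos"][2]]-o["eef_pos"])*1000
print("tcp target",tcp,"tool delta",d,"tool yaw",np.arctan2(-M[1,1],-M[0,1]))
E
```

```text
[ -7.14562942 -22.71704234]
[ -7.26331691 -23.65414038]
[ -6.85562245 -22.44238802]
tcp target [ 0.49989551 -0.02066349  0.        ] tool delta [-333.70017686   17.14156087    0.88884751] tool yaw -0.05036325206870408
```

```bash
cat > bar.py <<'E'
from h import *
def endx(c,v,z):
    T=c["T_tool_cam"];K=c["camera_matrix"]; d=T[:3,:3]@np.array([0,-(v-K[1,2])/K[1,1],-1.]); p=T[:3,3]; return ((p+d*(z-p[2])/d[2])*1000)
E
python3 - <<'E'
from bar import *
c=ctrl.camera("wrist")
for t in (.021,.023,.025):
  print(t,"end top",endx(c,142,-t-.015)[0],"rim/hole centre",endx(c,137,-t)[0], "width mm", 68.5/286.5*((.1428-t)*.9477))
o=ctrl.get_obs(); M=yaw(o)
x=[.4978,-.0087,.1734]; F=R.from_euler("z",x[2])
s=endx(c,142,-.038)[0]/1000-.07
T=F.apply([0,-.005,0])+[x[0],x[1],0]
xt=F.apply([0,-1,0]); tcp=T-xt*s; d=M.T@(np.r_[tcp[:2],o["eef_pos"][2]]-o["eef_pos"])*1000
print("s",s,"tcp target",tcp,"tool delta",d)
E
```

```text
0.021 end top 68.34471114369502 rim/hole centre 68.52201199384717 width mm 0.02759841329842932
0.023 end top 68.59588551554901 rim/hole centre 68.73933401052348 width mm 0.027145237382198956
0.025 end top 68.84705988740303 rim/hole centre 68.9566560271998 width mm 0.02669206146596859
s -0.0014041144844509912 tcp target [ 0.49890492 -0.01500808  0.        ] tool delta [-339.37379918   18.51743213    0.87980539]
```

arm_command(plan=[-20,1,0,0,-40,2.2,0,0,-45,2.5,0,0,-45,2.5,0,0,-45,2.5,0,0,-45,2.5,0,0,-45,2.5,0,0,-35,1.8,0,-0.06,-19.4,1,0,-0.06,0,0,0,-0.06,0,0,0,-0.044,0,0,0,0,0,0,0,0])

```text
time_s: 9.5
eef_pos: [0.4983, -0.016, 0.1217]
eef_rot: [0.0, 0.765, -0.644, -0.001]
wrist_force: [0.2, -0.2, -8.5]
opening: 0.333
```

Run:
```python
from bar import *
o,c=cam("wrist"); M=yaw(o); print(o["eef_pos"],M.round(4).tolist(),o["time_s"],o["wrist_force"],o["opening"])
x=[.4978,-.0087,.1734]; F=R.from_euler("z",x[2])
p=o["eef_pos"]+M@[-.0014,0,-.023]-[x[0],x[1],0]; print("bar centre local",F.inv().apply(p)*1000, "yaw err",np.arctan2(-M[1,1],-M[0,1])-x[2])
print("tool dir of local +x,+y",M.T@F.apply([1,0,0]),M.T@F.apply([0,1,0]))
cv2.imwrite("pics/w5.png",cv2.resize(c["color"][60:360,180:460],None,fx=2,fy=2,interpolation=cv2.INTER_CUBIC)[:,:,::-1])
```

```text
[ 0.49829838 -0.01597386  0.12166882] [[0.1714, -0.9852, -0.0012], [-0.9852, -0.1714, 0.0003], [-0.0005, 0.0011, -1.0]] 9.5 [ 0.16918358 -0.17760611 -8.5074051 ] 0.3331478731138765
bar centre local [ -0.73713781  -5.86321487 144.66956097] yaw err -0.0011894499066311404
tool dir of local +x,+y [-0.00119004 -0.99999869 -0.00109845] [-9.99999146e-01  1.18944891e-03  5.41354999e-04]
```

View pics/w5.png

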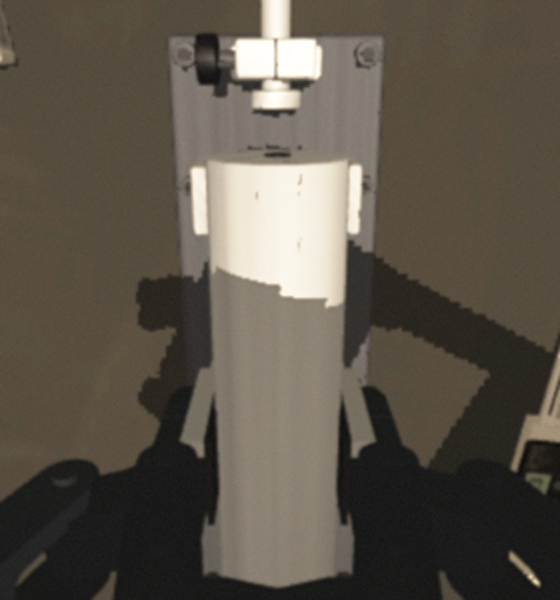

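Bar end centre is at column 279 against stop centre 276 and block midline 275.5, which agrees with the −0.74 mm estimate. I'll recheck the stop face before descending.

Run:
```python
from bar import *
c=ctrl.camera("wrist"); o=ctrl.get_obs()
z=-(.059-o["eef_pos"][2])
for v in (113.5,114,114.5): print("stop face tool x",endx(c,v,z)[0])
print("bar end tool x",endx(c,60+164/2-.2,-.038)[0],endx(c,60+155/2,-.023)[0])
for v,h,y in ((60+168/2,.052,-62),(60+233/2,.052,-36)): print("block",y,endx(c,v,-(h-o["eef_pos"][2]))[0])
```

```text
stop face tool x 75.38467743376204
stop face tool x 75.05543562117614
stop face tool x 74.7258414704227
bar end tool x 68.7720116358637 68.6442475914654
block -62 53.709133189635814
block -36 29.195605104138163
```

arm_command(plan=[0,-0.7,10,0,0,0,25,0,0,0,25,0,0,0,15,0,0,0,7,0,0,0,3,0,0,0,0,0,0,0,0,0])

```text
time_s: 10.4
eef_pos: [0.5003, -0.0162, 0.0381]
eef_rot: [-0.0, 0.766, -0.643, 0.001]
wrist_force: [-1.1, -1.4, -8.5]
opening: 0.332
```

```bash
cat > st.py <<'E'
from bar import *
o=ctrl.get_obs(); M=yaw(o); x=[.4978,-.0087,.1734]; F=R.from_euler("z",x[2])
p=o["eef_pos"]+M@[-.0014,0,-.023]-[x[0],x[1],0]
print(o["time_s"],"local",(F.inv().apply(p)*1000).round(2),"yawerr",round(np.arctan2(-M[1,1],-M[0,1])-x[2],4),"F local",F.inv().apply(o["wrist_force"]).round(2),"tq",o["torque"].round(2),"pos",o["eef_pos"].round(4),"open",round(o["opening"],3))
E
python3 st.py
```

```text
10.4 local [ 1.12 -6.36 61.13] yawerr 0.0001 F local [-1.3  -1.19 -8.54] tq [-0.01 -0.01 -0.05] pos [ 0.5003 -0.0162  0.0381] open 0.332
```

arm_command(plan=[0,0,0,0])

```text
time_s: 10.5
eef_pos: [0.5002, -0.0161, 0.0382]
eef_rot: [-0.0, 0.766, -0.643, 0.001]
wrist_force: [-0.3, 1.0, -8.4]
opening: 0.334
```

```bash
python3 st.py
```

```text
10.5 local [ 1.09 -6.31 61.2 ] yawerr 0.0002 F local [-0.12  0.99 -8.36] tq [ 0.02 -0.04 -0.02] pos [ 0.5002 -0.0161  0.0382] open 0.334
```

arm_command(plan=[0,1,2,0,0,0,3,0,0,0,2,0,0,0,0,0,0,0,0,0])

```text
time_s: 11.0
eef_pos: [0.4983, -0.016, 0.0301]
eef_rot: [0.0, 0.766, -0.643, -0.0]
wrist_force: [-0.6, -0.3, -8.4]
opening: 0.335
```

```bash
python3 st.py
```

```text
11.0 local [-0.74 -5.93 53.15] yawerr 0.0002 F local [-0.68 -0.14 -8.38] tq [-0.04 -0.02 -0.02] pos [ 0.4983 -0.016   0.0301] open 0.335
```

arm_command(plan=[0,-0.5,1,0,0,0,0,0,0,0,0,0])

```text
time_s: 11.3
eef_pos: [0.499, -0.016, 0.0293]
eef_rot: [-0.0, 0.766, -0.643, 0.0]
wrist_force: [-0.3, 0.8, -7.6]
opening: 0.337
```

```bash
python3 st.py
```

```text
11.3 local [-0.1  -5.98 52.31] yawerr 0.0002 F local [-0.19  0.85 -7.63] tq [-0.   -0.    0.04] pos [ 0.499  -0.016   0.0293] open 0.337
```

arm_command(plan=[0,0,1,0,0,0,0,0,0,0,0,0])

```text
time_s: 11.6
eef_pos: [0.4988, -0.016, 0.0282]
eef_rot: [0.0, 0.766, -0.643, -0.0]
wrist_force: [-0.1, 0.2, -8.0]
opening: 0.335
```

```bash
python3 st.py
```

```text
11.6 local [-0.23 -5.93 51.23] yawerr 0.0002 F local [-0.11  0.18 -7.97] tq [-0.02  0.04 -0.06] pos [ 0.4988 -0.016   0.0282] open 0.335
```

arm_command(plan=[0,0,0.7,0,0,0,0,0,0,0,0,0])

```text
time_s: 11.9
eef_pos: [0.4989, -0.016, 0.0276]
eef_rot: [-0.0, 0.766, -0.643, 0.0]
wrist_force: [-0.1, 0.4, -8.3]
opening: 0.33
```

arm_command(plan=[0,0,0.7,0,0,0,0,0,0,0,0,0])

```text
time_s: 12.2
eef_pos: [0.499, -0.016, 0.0274]
eef_rot: [0.0, 0.766, -0.643, 0.0]
wrist_force: [-4.1, 0.9, 3.2]
opening: 0.329
```

```bash
python3 st.py
```

```text
12.2 local [-0.1  -5.99 50.36] yawerr 0.0003 F local [-3.9   1.55  3.25] tq [ 0.08  0.57 -0.05] pos [ 0.499  -0.016   0.0274] open 0.329
```

Contact is at about 11 N between bar and Vs. I'll ease it slightly, then start sliding toward the stop.

arm_command(plan=[0,0.2,-0.2,0,0,0,0,0,1,0,0,0,1,0,0,0,0,0,0,0])

```text
time_s: 12.7
eef_pos: [0.4988, -0.0169, 0.0271]
eef_rot: [-0.0, 0.766, -0.643, -0.001]
wrist_force: [-3.7, 6.3, 1.2]
opening: 0.332
```

```bash
python3 st.py
```

```text
12.7 local [-0.45 -6.94 50.06] yawerr 0.0002 F local [-2.58  6.86  1.2 ] tq [0.91 0.45 0.14] pos [ 0.4988 -0.0169  0.0271] open 0.332
```

arm_command(plan=[1,0,0,0,1,0,0,0])

```text
time_s: 12.9
eef_pos: [0.499, -0.0185, 0.027]
eef_rot: [-0.001, 0.766, -0.643, -0.001]
wrist_force: [-3.6, 8.8, 2.6]
opening: 0.329
```

```bash
python3 st.py
```

```text
12.9 local [-0.47 -8.56 50.03] yawerr 0.0002 F local [-2.01  9.28  2.56] tq [1.29 0.47 0.05] pos [ 0.499  -0.0185  0.027 ] open 0.329
```

Drag is high because I'm pressing down; lift a little.

arm_command(plan=[0,0,-0.4,0,0,0,0,0])

```text
time_s: 13.1
eef_pos: [0.4992, -0.0197, 0.0271]
eef_rot: [-0.0, 0.766, -0.643, -0.0]
wrist_force: [-1.0, 3.5, -4.5]
opening: 0.334
```

```bash
python3 st.py
```

```text
13.1 local [-0.47 -9.66 50.12] yawerr 0.0004 F local [-0.41  3.63 -4.49] tq [0.45 0.14 0.03] pos [ 0.4992 -0.0197  0.0271] open 0.334
```

arm_command(plan=[0.5,0,0,0,0,0,0,0])

```text
time_s: 13.3
eef_pos: [0.4995, -0.0207, 0.0272]
eef_rot: [0.0, 0.766, -0.643, 0.0]
wrist_force: [-0.3, 0.4, -7.5]
opening: 0.333
```

```bash
python3 st.py
```

```text
13.3 local [ -0.42 -10.7   50.19] yawerr 0.0001 F local [-0.19  0.42 -7.48] tq [0.17 0.   0.03] pos [ 0.4995 -0.0207  0.0272] open 0.333
```

arm_command(plan=[0.5,0,0,0,0,0,0,0,0,0,0,0])

```text
time_s: 13.6
eef_pos: [0.4995, -0.0212, 0.0273]
eef_rot: [0.0, 0.766, -0.643, 0.0]
wrist_force: [-0.3, -0.5, -8.6]
opening: 0.332
```

```bash
python3 st.py
```

```text
13.6 local [ -0.43 -11.2   50.34] yawerr -0.0001 F local [-0.33 -0.45 -8.56] tq [ 0.05 -0.    0.02] pos [ 0.4995 -0.0212  0.0273] open 0.332
```

arm_command(plan=[0.4,0,0,0,0,0,0,0,0,0,0,0])

```text
time_s: 13.9
eef_pos: [0.4996, -0.0214, 0.0275]
eef_rot: [0.0, 0.766, -0.643, 0.0]
wrist_force: [-0.2, 0.1, -7.9]
opening: 0.334
```

```bash
python3 st.py
```

```text
13.9 local [ -0.37 -11.42  50.48] yawerr 0.0001 F local [-0.15  0.1  -7.95] tq [-0.    0.03  0.07] pos [ 0.4996 -0.0214  0.0275] open 0.334
```

arm_command(plan=[0.3,0,0.2,0,0,0,0,0,0,0,0,0])

```text
time_s: 14.2
eef_pos: [0.4997, -0.0216, 0.0273]
eef_rot: [-0.0, 0.766, -0.643, 0.0]
wrist_force: [0.3, -1.0, -8.1]
opening: 0.336
```

```bash
python3 st.py
```

```text
14.2 local [ -0.33 -11.69  50.3 ] yawerr 0.0002 F local [ 0.17 -1.03 -8.1 ] tq [-0.04 -0.04  0.03] pos [ 0.4997 -0.0216  0.0273] open 0.336
```

arm_command(plan=[0.3,0,0,0,0,0,0,0,0,0,0,0])

```text
time_s: 14.5
eef_pos: [0.4998, -0.022, 0.0273]
eef_rot: [0.0, 0.766, -0.643, 0.0]
wrist_force: [1.0, -0.3, -8.2]
opening: 0.334
```

```bash
python3 st.py
```

```text
14.5 local [ -0.36 -12.    50.29] yawerr 0.0002 F local [ 0.93 -0.48 -8.2 ] tq [0.02 0.01 0.02] pos [ 0.4998 -0.022   0.0273] open 0.334
```

arm_command(plan=[0.3,0,0,0,0,0,0,0,0,0,0,0])

```text
time_s: 14.8
eef_pos: [0.4998, -0.0222, 0.0273]
eef_rot: [0.0, 0.766, -0.643, 0.0]
wrist_force: [-0.3, -0.6, -8.3]
opening: 0.336
```

arm_command(plan=[0.3,0,0,0,0,0,0,0,0,0,0,0])

```text
time_s: 15.1
eef_pos: [0.4998, -0.0223, 0.0273]
eef_rot: [-0.0, 0.766, -0.643, -0.0]
wrist_force: [-0.1, 2.0, -7.2]
opening: 0.335
```

```bash
python3 st.py
```

```text
15.1 local [ -0.39 -12.34  50.26] yawerr 0.0002 F local [ 0.22  2.01 -7.17] tq [ 0.34 -0.01  0.1 ] pos [ 0.4998 -0.0223  0.0273] open 0.335
```

arm_command(plan=[0,0,0.2,0,0,0,0,0,0,0,0,0])

```text
time_s: 15.4
eef_pos: [0.4998, -0.0223, 0.0272]
eef_rot: [-0.0, 0.766, -0.643, -0.0]
wrist_force: [-0.9, 3.4, -4.3]
opening: 0.331
```

```bash
python3 st.py
```

```text
15.4 local [ -0.38 -12.33  50.21] yawerr 0.0003 F local [-0.28  3.49 -4.29] tq [0.63 0.21 0.06] pos [ 0.4998 -0.0223  0.0272] open 0.331
```

arm_command(plan=[0.2,0,0,0,0,0,0,0,0,0,0,0])

```text
time_s: 15.7
eef_pos: [0.4998, -0.0223, 0.0272]
eef_rot: [-0.0, 0.766, -0.643, -0.0]
wrist_force: [-1.6, 5.9, -3.4]
opening: 0.335
```

```bash
python3 st.py
```

```text
15.7 local [ -0.38 -12.37  50.2 ] yawerr 0.0002 F local [-0.53  6.12 -3.38] tq [0.79 0.2  0.08] pos [ 0.4998 -0.0223  0.0272] open 0.335
```

arm_command(plan=[0.1,0,0,0,0,0,0,0,0,0,0,0,0,0,0,0,0,0,0,0,0,0,0,0,0,0,0,0])

```text
time_s: 16.4
eef_pos: [0.4998, -0.0223, 0.0272]
eef_rot: [-0.0, 0.766, -0.643, -0.0]
wrist_force: [-2.4, 5.4, -2.9]
opening: 0.333
```

```bash
python3 st.py
```

```text
16.4 local [ -0.4  -12.34  50.19] yawerr 0.0003 F local [-1.46  5.71 -2.92] tq [0.82 0.18 0.01] pos [ 0.4998 -0.0223  0.0272] open 0.333
```

arm_command(plan=[0.15,0,0,0,0,0,0,0,0,0,0,0,0,0,0,0,0,0,0,0,0,0,0,0,0,0,0,0])

```text
time_s: 17.1
eef_pos: [0.4998, -0.0223, 0.0272]
eef_rot: [-0.0, 0.766, -0.643, -0.0]
wrist_force: [-0.6, 5.2, -3.6]
opening: 0.335
```

```bash
python3 st.py
```

```text
17.1 local [ -0.39 -12.34  50.17] yawerr 0.0003 F local [ 0.3   5.22 -3.56] tq [0.94 0.23 0.04] pos [ 0.4998 -0.0223  0.0272] open 0.335
```

arm_command(plan=[0.2,0,0,0,0,0,0,0,0,0,0,0,0,0,0,0])

```text
time_s: 17.5
eef_pos: [0.4998, -0.0223, 0.0272]
eef_rot: [-0.0, 0.766, -0.643, -0.001]
wrist_force: [-0.7, 8.0, -2.7]
opening: 0.329
```

```bash
cat > av.py <<'E'
from bar import *
F=R.from_euler("z",.1734); a=[]
for i in range(10): ctrl.camera("top"); a.append(ctrl.get_obs())
print("mean F local",F.inv().apply(np.mean([o["wrist_force"] for o in a],0)).round(2),np.std([o["wrist_force"] for o in a],0).round(2),"tq",np.mean([o["torque"] for o in a],0).round(2))
E
python3 av.py; python3 st.py
```

```text
mean F local [-0.25  7.26 -3.04] [0.54 0.48 0.53] tq [1.07 0.22 0.06]
18.0 local [ -0.4  -12.39  50.18] yawerr 0.0002 F local [-0.61  7.43 -3.48] tq [1.01 0.2  0.08] pos [ 0.4998 -0.0223  0.0272] open 0.335
```

The Vs' drag ratio was about 0.85 while sliding, so some of the 7.3 N may be going into V friction. I'll unload the Vs slightly so the stop takes the push, and hold.

arm_command(plan=[0,0,-0.2,0,0,0,0,0,0,0,0,0,0,0,0,0])

```text
time_s: 18.4
eef_pos: [0.4998, -0.0223, 0.0272]
eef_rot: [-0.0, 0.766, -0.643, -0.001]
wrist_force: [-0.4, 7.0, -5.4]
opening: 0.333
```

```bash
python3 av.py; python3 st.py
```

```text
mean F local [ 0.27  7.37 -5.09] [0.45 0.53 0.48] tq [1.04 0.09 0.08]
18.9 local [ -0.42 -12.35  50.19] yawerr 0.0003 F local [ 0.64  7.47 -5.31] tq [1.08 0.12 0.08] pos [ 0.4998 -0.0223  0.0272] open 0.326
```

arm_command(plan=[0,0,-0.1,0,0,0,0,0,0,0,0,0,0,0,0,0,0,0,0,0,0,0,0,0])

```text
time_s: 19.5
eef_pos: [0.4998, -0.0223, 0.0272]
eef_rot: [-0.0, 0.766, -0.643, -0.001]
wrist_force: [-0.1, 6.9, -6.4]
opening: 0.334
```

```bash
python3 av.py; python3 st.py
```

```text
mean F local [ 0.99  7.42 -5.95] [0.44 0.42 0.34] tq [1.02 0.04 0.11]
20.0 local [ -0.43 -12.37  50.21] yawerr 0.0002 F local [ 1.49  7.37 -6.75] tq [1.06 0.03 0.09] pos [ 0.4997 -0.0223  0.0272] open 0.336
```

Stop force is now at least 5 N, and the stop isn't moving. Bed and release.

arm_command(plan=[0,0,0.2,0,0,0,0,0,0,0,0,0,0,0,0,0])

```text
time_s: 20.4
eef_pos: [0.4998, -0.0223, 0.0272]
eef_rot: [-0.0, 0.766, -0.643, -0.001]
wrist_force: [-1.5, 7.3, -3.2]
opening: 0.336
```

arm_command(plan=[0,0,0,0,0,0,0,0,0,0,0,0,0,0,0,0,0,0,0,0,0,0,0,0], grip=0.6)

```text
time_s: 21.0
eef_pos: [0.5001, -0.0233, 0.0273]
eef_rot: [-0.0, 0.766, -0.643, 0.0]
wrist_force: [-0.5, 0.1, -0.1]
opening: 0.602
```

arm_command(plan=[0,0,-5,0,0,0,-15,0,0,0,-35,0,0,0,-45,0,0,0,-45,0,0,0,-45,0,0,0,-20,0,0,0,0,0,0,0,0,0,0,0,0,0])

```text
time_s: 22.0
eef_pos: [0.4989, -0.0229, 0.2355]
eef_rot: [0.001, 0.766, -0.643, -0.001]
wrist_force: [-0.4, -0.0, 0.1]
opening: 0.6
```

Run:
```python
from h import *
import pickle
o,c=cam("wrist"); print(o["eef_pos"],yaw(o).round(3).tolist(),o["time_s"],o["wrist_force"])
pickle.dump((o,c),open("w6.pkl","wb"))
im=c["color"][80:380,230:410]; cv2.imwrite("pics/w6.png",cv2.resize(np.clip((im/255.)**.7*255,0,255).astype(np.uint8),None,fx=2,fy=2,interpolation=cv2.INTER_CUBIC)[:,:,::-1])
```

```text
[ 0.49893457 -0.02287324  0.23550984] [[0.173, -0.985, -0.003], [-0.985, -0.173, 0.001], [-0.001, 0.003, -1.0]] 22.0 [-0.41324594 -0.04767054  0.14484031]
```

View pics/w6.png

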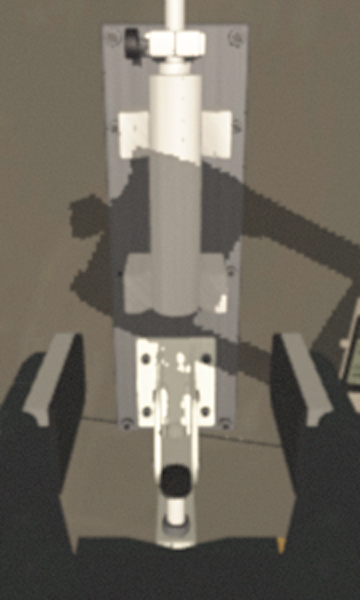

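The bar is bedded in both blocks, centred, and touching the stop at (175,73). Next the handle: shut the fingers and go over it, turning back for joint-6 margin.

Run:
```python
from h import *
o=ctrl.get_obs(); M=yaw(o); F=R.from_euler("z",.1734); org=np.array([.4978,-.0087,0]); print(o["q"].round(3))
print("tool delta to above handle",M.T@(org+F.apply([0,.181,.195])-o["eef_pos"])*1000)
```

```text
[-0.284  0.008  1.786 -0.     1.351  2.684]
tool delta to above handle [-195.09275515   -1.53383013   40.64293798]
```

arm_command(plan=[0,0,0,-0.12,0,0,0,-0.12,0,0,0,-0.12,0,0,0,-0.12,-43.1,-22.9,0,0,-43.1,-22.9,0,0,-43.1,-22.9,0,0,-43.1,-22.9,0,0,0,0,0,0,0,0,0,0], grip=0.0)

```text
time_s: 23.05
eef_pos: [0.4668, 0.1702, 0.2358]
eef_rot: [0.001, 0.897, -0.441, -0.001]
wrist_force: [0.2, -0.6, -0.9]
opening: 0.003
```

```bash
cat > hs.py <<'E'
from h import *
o=ctrl.get_obs(); M=yaw(o); F=R.from_euler("z",.1734); org=np.array([.4978,-.0087,0])
print(o["time_s"],"tcp local",(F.inv().apply(o["eef_pos"]-org)*1000).round(1),"F",F.inv().apply(o["wrist_force"]).round(1),"tool of local x,y",(M.T@F.apply([1,0,0])).round(3),(M.T@F.apply([0,1,0])).round(3),"q6",o["q"][5].round(2),"open",o["opening"].__round__(2))
E
python3 hs.py
python3 - <<'E'
from h import *
s=ctrl.camera("scene"); w=ctrl.camera("wrist")
a=cv2.resize(s["color"][60:280,190:370],None,fx=2.2,fy=2.2,interpolation=cv2.INTER_CUBIC); b=cv2.resize(w["color"],(400,250))
out=np.zeros((484,800,3),np.uint8); out[:,:a.shape[1]]=a; out[:250,400:]=b; cv2.imwrite("pics/s7.png",out[:,:,::-1])
E
```

```text
23.05 tcp local [  0.4 181.6 235.8] F [ 0.1 -0.6 -0.9] tool of local x,y [ 0.465 -0.885 -0.003] [-0.885 -0.465 -0.   ] q6 2.6 open 0.0
```

View pics/s7.png

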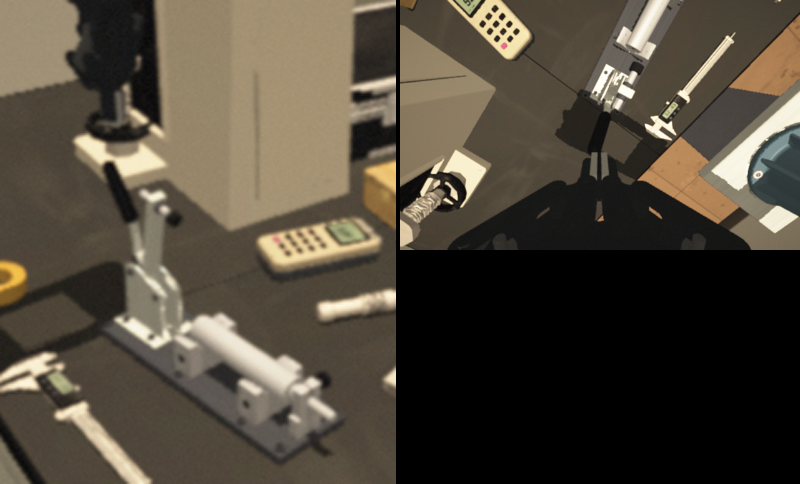

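The scene view shows the open handle sloping up and outward (crop 108,165 to 135,220), with the arm upright. I'll come down just inside it, then push along the path.

arm_command(plan=[14.2,7.4,10,0,0,0,25,0,0,0,15,0,0,0,8,0,0,0,0,0])

```text
time_s: 23.65
eef_pos: [0.4701, 0.1523, 0.1779]
eef_rot: [0.001, 0.896, -0.444, -0.001]
wrist_force: [-1.1, -1.1, -0.7]
opening: -0.004
```

```bash
python3 hs.py
```

```text
23.65 tcp local [  0.5 163.3 177.9] F [-1.3 -0.9 -0.7] tool of local x,y [ 0.46  -0.888 -0.003] [-0.888 -0.46   0.   ] q6 2.56 open -0.0
```

arm_command(plan=[0,0,4,0,0,0,4,0,0,0,0,0])

```text
time_s: 23.95
eef_pos: [0.4706, 0.1536, 0.1711]
eef_rot: [0.0, 0.897, -0.443, 0.0]
wrist_force: [0.5, 0.1, 0.1]
opening: -0.003
```

```bash
python3 hs.py
```

```text
23.95 tcp local [  1.2 164.5 171.1] F [0.5 0.  0.1] tool of local x,y [ 0.462 -0.887  0.   ] [-0.887 -0.462 -0.   ] q6 2.56 open -0.0
```

arm_command(plan=[-2.7,-1.4,1,0,-2.7,-1.4,1,0,-2.7,-1.4,1,0,0,0,0,0])

```text
time_s: 24.35
eef_pos: [0.4689, 0.1632, 0.1682]
eef_rot: [-0.0, 0.897, -0.442, -0.0]
wrist_force: [-0.3, -0.4, -0.3]
opening: 0.003
```

```bash
python3 hs.py
```

```text
24.35 tcp local [  1.2 174.3 168.2] F [-0.4 -0.3 -0.3] tool of local x,y [ 0.462 -0.887  0.   ] [-0.887 -0.462  0.   ] q6 2.58 open 0.0
```

arm_command(plan=[-2.7,-1.4,2,0,-2.7,-1.4,2,0,0,0,0,0])

```text
time_s: 24.65
eef_pos: [0.468, 0.1692, 0.1642]
eef_rot: [-0.0, 0.897, -0.443, 0.0]
wrist_force: [-0.5, 1.1, 1.2]
opening: -0.001
```

```bash
python3 hs.py
```

```text
24.65 tcp local [  1.4 180.3 164.2] F [-0.3  1.2  1.2] tool of local x,y [ 0.462 -0.887  0.   ] [-0.887 -0.462  0.   ] q6 2.59 open -0.0
```

arm_command(plan=[-3.5,-1.8,3,0,-3.5,-1.8,3,0,-3.5,-1.8,3,0,0,0,0,0])

```text
time_s: 25.05
eef_pos: [0.4664, 0.1798, 0.1553]
eef_rot: [0.0, 0.897, -0.443, 0.001]
wrist_force: [0.4, -0.0, 0.1]
opening: -0.001
```

```bash
python3 hs.py
```

```text
25.05 tcp local [  1.6 191.1 155.3] F [ 0.4 -0.1  0.1] tool of local x,y [ 0.462 -0.887  0.001] [-0.887 -0.462 -0.002] q6 2.62 open -0.0
```

arm_command(plan=[-1.8,-0.9,5,0,-1.8,-0.9,5,0,0,0,0,0])

```text
time_s: 25.35
eef_pos: [0.4646, 0.1843, 0.1442]
eef_rot: [0.0, 0.897, -0.443, -0.001]
wrist_force: [1.0, 0.0, 0.1]
opening: 0.0
```

```bash
python3 hs.py
```

```text
25.35 tcp local [  0.6 195.9 144.2] F [ 1.  -0.2  0.1] tool of local x,y [ 0.462 -0.887 -0.001] [-0.887 -0.462  0.   ] q6 2.63 open 0.0
```

Run:
```python
from h import *
s=ctrl.camera("scene")["color"]; old=cv2.imread("pics/scene0.png")[:,:,::-1]
d=np.abs(s.astype(int)-old).sum(2)[140:260,230:350]
for n,P in [("grip open",[0,.181,.159]),("193",[0,.193,.152]),("197",[0,.197,.141]),("198",[0,.198,.128]),("closed",[0,.202,.1]),("foot open",[0,.08,.17])]:
    p=R.from_euler("z",.1734).apply(P)+[.4978,-.0087,0]; u,v=px({"camera_matrix":ctrl.camera("scene")["camera_matrix"],**{k:x for k,x in ctrl.camera("scene").items() if k in("eye","attitude")}},p); print(n,u.round(1),v.round(1),"now",s[int(round(v)),int(round(u))],"start",old[int(round(v)),int(round(u))])
for nm,I in (("old",old),("now",s)):
    g=cv2.cvtColor(np.ascontiguousarray(I),cv2.COLOR_RGB2GRAY)[140:200,230:300]; print(nm)
    for r in g[::3,::2]: print("".join("#" if x<35 else "+" if x<70 else "." if x<130 else " " for x in r))
```

```text
grip open 243.8 146.5 now [96 91 81] start [28 24 26]
193 240.9 147.3 now [37 35 34] start [32 29 26]
197 240.3 150.8 now [77 73 64] start [75 67 56]
198 240.4 155.6 now [16 13 15] start [79 71 59]
closed 240.4 165.2 now [85 76 60] start [81 73 58]
foot open 271.5 158.6 now [82 72 60] start [25 24 19]
old
+...+##+         .                 
+++++###.   .........              
.+++++###...  .. .....             
..++++####+..     ......           
.....++###++.. ...........         
.....+++###+.....  +++.....        
.+++...+###+......+##++.......     
...+++..++  ......+##+..+++....    
++........  .......+...............
........... .......................
........... .......................
...........   .......+.............
+......+...   .....+...............
....+....... ......+..+.........+..
...........  ...  ......+..+....+..
+++++.......    .  .....+++.+....++
.+.+.+.+.....    .  .....+...++++++
++++...+......    .  .+++++......++
..++++.+........   ...++...........
++.++++++........ ..  .............
now
.++###..                           
.++###...   ........               
+#####................             
+##+++..................           
.+###++...................         
..++####+..................        
....+####+...................      
.....+####+....................    
......+##+.........................
........+.  .......................
..........   ......................
...........   .....................
............   ....................
+++++++......    ..................
++####++...  .         ............
++#+#++#+...   .           ..  ...+
##+###+#+....   ....           ....
##+##++#+.....   ... ...      ..  .
+##++###+.......  .. .......      .
#####+##+........ ..  ......... ...
```

The handle is following: its dark grip moved down and the arm has left the upright. Continue down.

arm_command(plan=[-0.5,-0.3,5,0,-0.5,-0.3,5,0,-0.5,-0.3,5,0,0,0,0,0])

```text
time_s: 26.4
eef_pos: [0.4645, 0.1859, 0.1293]
eef_rot: [0.0, 0.897, -0.443, -0.001]
wrist_force: [-0.0, 0.0, 0.1]
opening: -0.001
```

```bash
python3 hs.py
```

```text
26.4 tcp local [  0.7 197.5 129.3] F [-0.   0.   0.1] tool of local x,y [ 0.462 -0.887 -0.001] [-0.887 -0.462  0.   ] q6 2.63 open -0.0
```

arm_command(plan=[-0.6,-0.3,4,0,-0.6,-0.3,4,0,0,0,0,0])

```text
time_s: 26.7
eef_pos: [0.4646, 0.1873, 0.1218]
eef_rot: [0.0, 0.897, -0.443, -0.0]
wrist_force: [1.4, 0.8, 1.1]
opening: 0.002
```

```bash
python3 hs.py
```

```text
26.7 tcp local [  1.1 198.8 121.8] F [1.5 0.6 1.1] tool of local x,y [ 0.462 -0.887 -0.   ] [-0.887 -0.462  0.   ] q6 2.63 open 0.0
```

arm_command(plan=[-0.5,-0.3,3,0,-0.5,-0.3,3,0,0,0,0,0])

```text
time_s: 27.0
eef_pos: [0.4642, 0.1883, 0.1157]
eef_rot: [0.0, 0.897, -0.443, -0.0]
wrist_force: [-0.5, -0.2, 0.1]
opening: -0.001
```

```bash
python3 hs.py
```

```text
27.0 tcp local [  0.9 199.9 115.7] F [-0.5 -0.2  0.1] tool of local x,y [ 0.462 -0.887 -0.001] [-0.887 -0.462 -0.   ] q6 2.64 open -0.0
```

arm_command(plan=[-0.5,-0.3,3,0,0,0,2,0,0,0,0,0])

```text
time_s: 27.3
eef_pos: [0.4641, 0.1888, 0.1106]
eef_rot: [0.0, 0.897, -0.443, -0.0]
wrist_force: [-1.4, -0.4, -0.1]
opening: 0.002
```

```bash
python3 hs.py
```

```text
27.3 tcp local [  0.8 200.4 110.6] F [-1.5 -0.1 -0.1] tool of local x,y [ 0.462 -0.887 -0.001] [-0.887 -0.462 -0.   ] q6 2.64 open 0.0
```

```bash
cat > sv.py <<'E'
from h import *
c=ctrl.camera("scene"); s=c["color"]
for n,P in [("198",[0,.198,.128]),("closed",[0,.202,.1]),("foot closed",[0,.012,.07]),("tip",None)]:
    p=ctrl.get_obs()["eef_pos"] if P is None else R.from_euler("z",.1734).apply(P)+[.4978,-.0087,0]; print(n,px(c,p).round(1))
g=cv2.cvtColor(s,cv2.COLOR_RGB2GRAY)[134:230,215:325]
for r in g[::3,::2]: print("".join("#" if x<35 else "+" if x<70 else "." if x<130 else " " for x in r))
E
python3 sv.py
```

```text
198 [240.4 155.6]
closed [240.4 165.2]
foot closed [293.  209.9]
tip [240.8 161.4]
++++.++++#########                                     
.+++#++##########+                                     
..++#++##########.       .                             
....+#+#########.   ........                           
.....+#########+..............                         
.......++#####+................                        
..........+##+...................                      
..........+##+.....................                   .
........+####+.......................            ......
.....+.+###+++........................       ..........
.......+++###+++...................................... 
....+.....++#####+.............................      . 
.+..++......++###+............................        .
.+............+++   ...........................        
..................    .......................++.       
.......++++++++....     ......................++..     
...++++++#++##++..           ...............++++++.....
+++++###++##+#++...             .........+++.+.++++++++
###+##+#+####+#+....   ...        ...+...++......++++++
+#####+++++#####......  ....         .  .....+....++...
.+++#+##+#####++........ .......        ...............
...++##+##+##+++........ ... .....    ... ....+....+.+.
...+.++++#+#+##+........  .. ........     .............
.++.+..++##+++     .....  .. .......    ..........+....
......+++++++.       ...   ..    ...   ................
...++++#++++....       .           ...+.++...........++
+++#++#++++++.....    .       ..     .+#+..............
####+++.....+++.....      ..     .          ..........+
+++++++.......++++....  ......   ...           ......+.
 ...++..........++++..................           ... ..
..................++++..................               
  ...........+......++++........ ...++++..
```

arm_command(plan=[0,0,1,0,0,0,1,0,0,0,0,0])

```text
time_s: 27.65
eef_pos: [0.4644, 0.1889, 0.1091]
eef_rot: [0.0, 0.897, -0.443, -0.0]
wrist_force: [-0.5, -0.2, 0.3]
opening: -0.002
```

```bash
python3 hs.py
```

```text
27.65 tcp local [  1.2 200.4 109.1] F [-0.6 -0.1  0.3] tool of local x,y [ 0.462 -0.887 -0.   ] [-0.887 -0.462  0.   ] q6 2.64 open -0.0
```

arm_command(plan=[0,0,1,0,0,0,1,0,0,0,0,0])

```text
time_s: 27.95
eef_pos: [0.4647, 0.1892, 0.1077]
eef_rot: [-0.0, 0.897, -0.443, 0.0]
wrist_force: [-2.0, -0.2, 5.7]
opening: 0.002
```

```bash
python3 hs.py
```

```text
27.95 tcp local [  1.5 200.6 107.7] F [-2.   0.1  5.7] tool of local x,y [ 0.462 -0.887  0.   ] [-0.887 -0.462  0.   ] q6 2.64 open 0.0
```

arm_command(plan=[0,0,0.5,0,0,0,0.3,0,0,0,0,0])

```text
time_s: 28.25
eef_pos: [0.4647, 0.1893, 0.1073]
eef_rot: [-0.0, 0.897, -0.443, 0.0]
wrist_force: [-3.6, 0.2, 7.5]
opening: 0.003
```

```bash
python3 hs.py
```

```text
28.25 tcp local [  1.6 200.7 107.3] F [-3.5  0.8  7.5] tool of local x,y [ 0.462 -0.887  0.001] [-0.887 -0.462  0.   ] q6 2.64 open 0.0
```

arm_command(plan=[0,0,-5,0,0,0,-20,0,0,0,-40,0,0,0,-45,0,0,0,-40,0,35,0,0,0,35,0,0,0,0,0,0,0,0,0,0,0,0,0,0,0])

```text
time_s: 29.25
eef_pos: [0.5063, 0.1339, 0.256]
eef_rot: [0.0, 0.897, -0.443, -0.001]
wrist_force: [-0.0, 0.0, 0.2]
opening: 0.002
```

```bash
python3 hs.py
python3 - <<'E'
from h import *
s=ctrl.camera("scene"); w=ctrl.camera("wrist"); t=ctrl.camera("top")
a=cv2.resize(s["color"][100:290,200:390],None,fx=2.1,fy=2.1,interpolation=cv2.INTER_CUBIC); b=cv2.resize(w["color"],(400,250)); d=cv2.resize(t["color"][170:270,320:480],(400,250))
out=np.zeros((500,800,3),np.uint8); out[:a.shape[0],:a.shape[1]]=a; out[:250,400:]=b; out[250:,400:]=d; cv2.imwrite("pics/f.png",out[:,:,::-1])
E
```

```text
29.25 tcp local [ 33.  138.9 256. ] F [-0.   0.   0.2] tool of local x,y [ 0.462 -0.887 -0.001] [-0.887 -0.462  0.   ] q6 2.52 open 0.0
```

View pics/f.png

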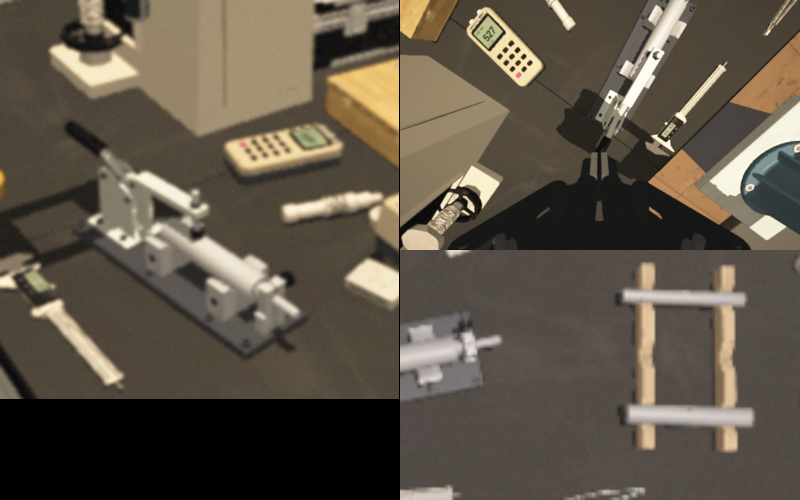

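The last view shows the foot on the bar at (197,232) and the grip centred at crop (86,138). That matches the projected closed position (85,137). The medium and thin bars are still in the rack, and the arm is clear.

```bash
python3 -c "
from h import *
print(ctrl.hand_in())"
```

```text
the job is handed in; nothing more can be done
None
```

The thick bar is bedded in both V-blocks, butted against the end stop and clamped. I handed the job in at about 29 s; no verdict was reported.

- **Bar in the Vs:** I lifted it from the rack's middle notch and lowered it until the Vs took about 11 N.
- **Butting:** The wrist force toward the stop averaged about 7.4 N over the last half-second readings. I estimate 5 to 7 N of that reached the stop, because V friction while sliding was high and uncertain. The bar did not move under the push, so the stop shows no sign of slipping.
- **Clamp:** I pressed the handle down with shut fingers to its own stop, ending at about 7.5 N. From the tip height, the grip ended at about 99 mm.
- **Last pictures:** The foot is on the bar and the grip is at its computed closed position. The other two bars are in the rack, and the arm is clear with no force on the wrist.

**Not measured:** I could not measure the foot force on the bar or the force at the stop directly. I also saw almost no handle force until the end of its stroke; a scene-camera check partway down and the final pictures showed the handle had followed.

**Disagreement:** Small sideways moves overshot (about 1.8 mm measured for 1 mm commanded), and I corrected for this before the bar touched the Vs.

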